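# Catch the glue carriage at the foot of the gravity track

## Task

Flip the hand lever of the gravity track over so that the stop drops and the little wheeled carriage runs down the rails with the open glue bottle standing on it. Catch the carriage, not the bottle, in front with the fingers, gently enough that the bottle never falls over, once it has come out from under the guard hoop and before it runs into the end stops. The program finishes while still holding it there, out in the open and at rest, after keeping it still for at least two seconds. Leave the outsole, the hammer and the jar alone.

Things in the scene. Friction and masses are not known exactly. Their poses are not given: they have to be found in the camera images.
- track: Green steel gravity track fixed to the bench, 150 mm wide, 820 mm long. Origin: centre line of the lane at bench height; z up, y along the lane uphill, x across it (away from the robot at yaw 0). Two round steel rails, 12 mm thick, axes at x = +-30 mm, from y = 400 mm to y = -380 mm, fall 25.5 mm per metre towards -y all the way; their tops are 100 mm high at y = -210 mm.
- end_stop (a point): Point at rail-top height midway between the faces of the two steel end stops at the foot of the rails (track y = -372 mm, z = 96 mm); the stops stand 22 mm above the rails at x = +-30 mm, 22 mm wide, with a gap of 38 mm between them. The carriage hits them with its origin at track y = -300 mm.
- hoop (a point): Top of the lower guard hoop (track y = 0), a flat steel arch 128 mm wide and 20 mm long over the lane, 275 mm high. Two guard bars 44 mm apart run from 15 mm downhill of it up to a second hoop at y = 380 mm, 160 mm above the rails, so that the hand can get in front of the carriage only downhill of this hoop.
- carriage: Aluminium tray on four wheels that runs along the rails, 84 mm wide, 137 mm long, about 0.6 kg. Origin midway between the wheels at rail-top height; y uphill, z up. Front: flat upright plate 68.5 mm downhill of the origin, 12 to 64 mm above the rails. Starts at track y = 258 mm against the stop. Freed, it gains about 0.15 m/s2 (0.1 N or so holds it); 0.25 to 0.3 m/s on leaving the hoop.
- glue: Open white glue bottle, 23 mm in diameter, 105 mm high with its nozzle, 60 g, standing loose on the carriage's tray, 38 mm above the rails and about 25 mm uphill of the carriage's origin. Origin in the middle underneath, z up along the bottle. It tips over if the carriage changes speed by 0.12 m/s or more at one blow; steady braking below 1 m/s2 does not trouble it.
- gate (a joint): Angle of stop and hand lever (rad): 0 = stop upright between the rails, blocking the carriage (start); grows as the lever is pushed downhill; carriage free above about 1.0; end of travel 1.3. Friction of 0.06 N m keeps it where it is left. Shaft along track x at y = 182, z = 68 mm. Lever: 10 mm bar at track x = -130 mm, outside the track, leaning 0.65 rad uphill at 0, 0.65 rad downhill at 1.3.
- gate_knob (a point): Centre of the black ball knob, 28 mm in diameter, at the end of the hand lever, 100 mm from the lever's shaft; at the start 148 mm high, at track x = -130 mm, y = 243 mm.
- outsole: Black rubber shoe outsole lying flat on the bench beyond the track, about 270 mm by 92 mm, 19 mm high, toe along its x; origin in the middle underneath. Bystander.
- hammer: Hammer 260 mm long lying on the bench near the robot, to its left; origin underneath, handle to its -x. Bystander.
- primer: Amber jar of primer with black cap, 68 mm in diameter, 100 mm high, standing on the bench to the robot's right; origin in the middle underneath. Bystander.
Things that resemble listed ones, but are neither listed nor needed, are in the scene too. There is more than one size of the glue; the job needs the smaller.

How it is judged:
On the way, in this order (a step that is already met when the one before it is completed fails the run):
1. the lever is flipped over and the stop is down (value of joint gate above 1 rad), for 0.1 s.
2. the carriage is held still by the fingers, clear of the hoop and short of the end stops, the bottle upright on it (y of carriage in the frame of track between -0.295 and -0.08 m and linear speed of carriage below 0.015 m/s and (contact force between carriage and the fingers above 0.03 N or contact force between carriage and the arm above 0.03 N) and angle between glue's own z axis and vertical below 0.1 rad and horizontal distance between glue and carriage below 0.065 m and z of glue in the frame of carriage above 0.034 m), for 1.5 s.
At the end, for the whole second after the job is handed in: The fingers touch and hold the carriage (contact above 0.03 N) at rest (under 15 mm/s), its origin at least 80 mm downhill of the hoop and at least 5 mm short of the end stops; the glue bottle stands upright (within 0.1 rad) and still on its tray; the stop is still down (gate above 1.0 rad) (all of step 2 and linear speed of glue below 0.02 m/s and value of joint gate above 1 rad); the arm keeps its last pose, push and grip.
It fails at once if the glue bottle falls over (angle between glue's own z axis and vertical above 0.35 rad).
It fails at once if the carriage runs into the end stops (y of carriage in the frame of track below -0.2985 m).
It fails at once if the robot touches the glue bottle (contact force between glue and the fingers above 0.3 N or contact force between glue and the arm above 0.3 N).
It fails at once if a bystander is moved by more than 30 mm (distance of any of outsole, hammer, primer from where it was at the start of the episode above 0.03 m).
It also fails if it takes over 26 s, if anything falls off the work surface, if the arm or the gripper's body presses on something with over 40 N, if the wrist force passes 120 N, or if a joint passes its speed limit or range.

## Robot

A 7-joint arm with a two-finger parallel gripper is mounted at the origin on the work surface. World frame = base frame: x ahead of the robot, y to its left, z up, the work surface at z = 0. Lengths are in m, angles in rad, forces in N, time in s.
With the tool pointing down it reaches from about 0.35 to 0.9 m from the base axis. Payload 8.1 kg.
Tool frame: the origin (TCP) lies where the fingers leave the gripper's body, on its centre line; the fingertips stand 66 mm ahead of it and the grasp point (between the pads) lies 47 mm ahead of it (arm.tip_reach is the distance from the TCP to the fingertips, in m); z points along the fingers, y is the direction in which the jaws open and shut (so a half turn about z gives the same grasp; the last joint's range is limited). The gripper opens to 92 mm and grips with 3 to 60 N. Pads are 19 mm wide; open, the fingers measure 130 mm over their backs; the gripper's body (75 mm by 190 mm) begins 47 mm behind the grasp point.
Start: joints at [-1.422, 0.434, 0.025, 1.573, -0.012, 1.134, -0.075], TCP at [0.156, 0.605, 0.292] pointing down, gripper open.
Joint ranges: [-2.62, 2.62], [-0.44, 2.09], [-1.27, 1.32], [0.08, 2.57], [-1.32, 4.46], [0.12, 2], [-2.74, 2.74]. Speed limits (rad/s): [2.22, 2.22, 3.01, 3.01, 3.14, 3.14, 3.14].

## Interface

Orientations are given as a rotation vector (axis times angle).
In Python, from cell import arm gives the robot as it stands.
- The arm moves only by the tool carry_out, never from a script. Its argument "plan" is a list of rows, each a list of 5 numbers: the shift along the world's x, y, z in cm, then the turn about the world's z in rad, then the finger opening in cm, from 0 to 9.18. In form: [[tx, ty, tz, spin, fingers], ...]. A call has 1 to 20 rows; each row is the pose to reach, as a shift and turn from the pose measured when the call began; what a row does not reach only later rows make up. A row lasts 1/10 s, in which the tool goes at most 50 mm and 8.59 degrees, less where a joint would pass 70% of its speed; a pose out of reach is approached as far as the arm can. A call with a gripper value outside its range is refused whole. The fingers move at their own pace and stop on an object; "squeeze" is the grip in N (left out, the last holds). Time passes only in rows, so rows that repeat a pose let the fingers close. It gives the time, the measured TCP pose, the force and the opening at its end, in the units of the state.
- arm.observe(): the state, without advancing time (a new reading comes with each control period).
- arm.get_image(name): name is "side" or "top" or "wrist"; returns (picture, depth): 400x640x3 uint8, red, green, blue; 400x640 float32, m along the optical axis (not along the pixel's ray), 0 where there is no reading.
- arm.get_calibration(name): a dict with "intrinsics" (3x3 intrinsics, pixels), "rvec" (rotation vector, rad) and "tvec" (3), from world to camera coordinates, as OpenCV has them; the wrist camera has in their place "tool_from_camera" (4x4, takes a point from camera to tool coordinates, whose origin is the TCP and whose axes are the flange's). Camera axes: x right, y down, z forward; pixel columns grow to the right and rows downward; lengths in m; the calibration is good to about 2 mm. A picture is of the moment at which its call begins: read the wrist's pose just before it. get_calibration takes no time and is no camera call.
- arm.sign_off(): hands the job in, once; it reports no verdict.
The state is a dict: "clock": time; "joints": joint angles; "dq": joint speeds; "joint_efforts": joint torques, N m; "position": TCP position; "ee_rot": TCP orientation; "force": force on the tool from outside, world axes, zero at the start; "ft_torque": the same for the moment, N m; "width": opening from 0.0 (shut) to 1.0 (fully open).
Only numpy, scipy, OpenCV 4.12 (cv2) and the standard library are available. Lean on these libraries where they do the work, as an engineer would, in place of code of your own. Each camera call takes 0.05 s, during which the arm holds its last target. There are 200 camera calls.

## Working session

There is one attempt and no reset: what is moved stays moved. The work goes in short steps, Python scripts to look and compute and a tool call to move; the robot and the scene stay as the last step left them, time stands still between calls to the robot, and variables do not carry over. Pictures are saved under pics/ and viewed, about 8 in all and at most 12, crops included, and the job is handed in when it is done.

Besides the shell and the picture viewer there is one more tool, called after "Request:" by a JSON object that holds its "api" and its "payload", one argument or row to a line. carry_out: Moves the arm, as the interface text tells. Its arguments: {"type":"object","properties":{"plan":{"type":"array"},"squeeze":{"type":"number"}},"required":["plan"]}

```bash
mkdir -p pics; ls; python3 - <<'E'
from cell import arm
import cv2,numpy as np
s=arm.observe();print(s['clock'],s['position'],s['ee_rot'],s['width'],arm.tip_reach)
for n in("side","top"):
    p,d=arm.get_image(n);cv2.imwrite(f"pics/{n}0.png",p[:,:,::-1]);np.savez(f"{n}0.npz",p=p,d=d)
    c=arm.get_calibration(n);print(n,c)
print(arm.observe()['clock'])
E
```

```text
pics
0.0 [0.1556643  0.60487852 0.29143859] [-3.94607488e-01 -3.11665350e+00  2.48496969e-03] 1.0044935088884823 0.0655
side {'intrinsics': array([[419.02336375,   0.        , 320.54959949],
       [  0.        , 419.02336375, 199.39163004],
       [  0.        ,   0.        ,   1.        ]]), 'rvec': array([ 2.23655885, -0.75840429,  0.31485697]), 'tvec': array([-0.44355783,  0.3506967 ,  0.99769031])}
top {'intrinsics': array([[407.40886974,   0.        , 324.54930813],
       [  0.        , 407.40886974, 192.49448188],
       [  0.        ,   0.        ,   1.        ]]), 'rvec': array([ 2.03390719, -2.17882586,  0.23939702]), 'tvec': array([0.01374116, 0.54716598, 1.06893459])}
0.1
```

View pics/top0.png

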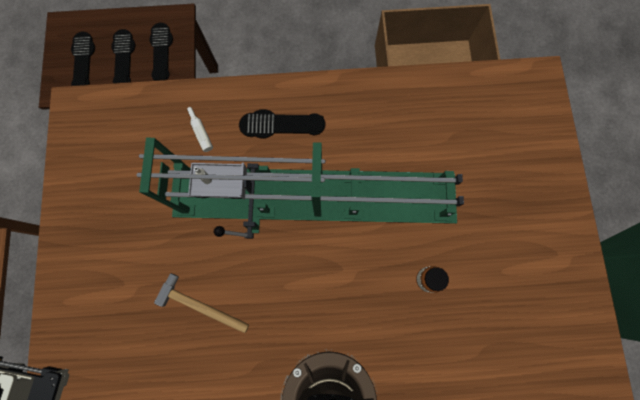

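View pics/side0.png

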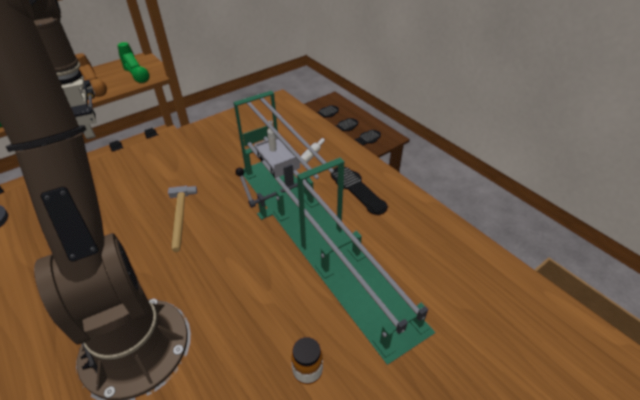

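Top view: the track runs left (uphill) to right. The hoop top is at (317,180), the end stops at (460,180) and (461,201), and the lever knob at (219,231). The carriage is at (218,180) with the small bottle on it at (203,175). Lookalikes are the lying white bottle at (198,128), which is larger, off the carriage and not needed, and the black soles on the side table at (82,50). The jar is at (433,279) and the hammer at (200,305).

```bash
cat > h.py <<'E'
import numpy as np,cv2
from cell import arm
def cloud(n,d):
    c=arm.get_calibration(n);K=c['intrinsics'];R=cv2.Rodrigues(c['rvec'])[0];t=c['tvec']
    v,u=np.mgrid[:400,:640];X=np.stack([(u-K[0,2])/K[0,0]*d,(v-K[1,2])/K[1,1]*d,d],-1)
    return (X-t)@R
def proj(n,P):
    c=arm.get_calibration(n);return cv2.projectPoints(np.float64(P),c['rvec'],c['tvec'],c['intrinsics'],None)[0][:,0]
E
python3 - <<'E'
from h import *
f=np.load('top0.npz');p,d=f['p'].astype(int),f['d'];W=cloud('top',d)
g=(p[...,1]>p[...,0]+20)&(p[...,1]>p[...,2]+5)&(d>0)
u=np.mgrid[:400,:640][1];g&=(u<470)&(u>130)
low=g&(W[...,2]<.04)
pts=W[low];print(low.sum(),np.median(pts[:,2]))
r=cv2.minAreaRect(pts[:,:2].astype(np.float32));print(r,cv2.boxPoints(r))
for n,(x,y) in dict(knob=(219,231),s1=(459,179),s2=(460,201),hoopm=(317,180),hA=(317,148),hB=(317,213),car=(225,185),glue=(203,173),upA=(150,143),jar=(433,279),hamhead=(166,290)).items():
    w=W[y-2:y+3,x-2:x+3].reshape(-1,3);print(n,np.median(w,0).round(3),w[:,2].max().round(3))
img=cv2.resize(f['p'][120:250,130:480,::-1],None,fx=2.2,fy=2.2,interpolation=2);cv2.imwrite('pics/c1.png',img)
E
```

```text
8260 0.006210736313353181
((0.536538302898407, 0.005879074335098267), (0.8170791268348694, 0.18592029809951782), 85.38239288330078) [[ 0.41099033 -0.39385065]
 [ 0.59630716 -0.40881822]
 [ 0.66208625  0.4056088 ]
 [ 0.47676945  0.42057636]]
knob [0.445 0.244 0.161] 0.164
s1 [ 0.546 -0.381  0.117] 0.119
s2 [ 0.487 -0.375  0.117] 0.121
hoopm [ 0.529 -0.006  0.275] 0.277
hA [ 0.603 -0.011  0.276] 1.163
hB [0.491 0.001 0.058] 0.092
car [0.564 0.23  0.15 ] 0.155
glue [0.577 0.264 0.227] 0.279
upA [0.639 0.366 0.286] 1.163
jar [ 0.293 -0.284  0.1  ] 0.103
hamhead [0.313 0.423 0.027] 0.033
```

View pics/c1.png

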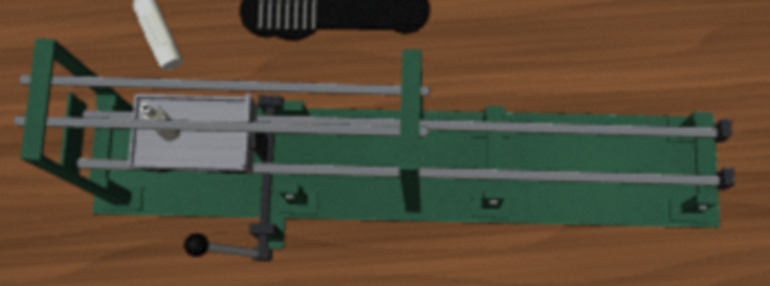

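```bash
python3 - <<'E'
from h import *
f=np.load('top0.npz');p,d=f['p'].astype(int),f['d'];W=cloud('top',d)
g=(p[...,1]>p[...,0]+20)&(p[...,1]>p[...,2]+5)&(d>0)
u=np.mgrid[:400,:640][1];g&=(u<470)&(u>130)
a=W[g&(W[...,2]<.02)&(W[...,1]<-.03)][:,:2].astype(np.float32)
r=cv2.minAreaRect(a);print(r)
h=W[g&(W[...,2]>.262)&(abs(W[...,1])<.05)];print('hoop',h.min(0),h.max(0),np.median(h,0),cv2.minAreaRect(h[:,:2].astype(np.float32)))
# rails: gray, z .08-.115, y<-.05
b=W[(abs(p[...,0]-p[...,2])<25)&(p[...,0]>70)&(W[...,2]>.085)&(W[...,2]<.115)&(W[...,1]<-.05)&(W[...,1]>-.37)&(W[...,0]>.45)&(W[...,0]<.6)]
for m in(0,1):
    q=b[(b[:,0]>.52+.08*b[:,1]+.02)==bool(m)]
    k=np.polyfit(q[:,1],q[:,0],1);print(len(q),k, np.polyfit(q[:,1],q[:,2],1))
c=arm.get_calibration('wrist');print(c)
E
```

```text
((0.535473644733429, -0.2135137915611267), (0.380243182182312, 0.14940406382083893), 84.97703552246094)
hoop [ 0.4905269  -0.01852467  0.2673539 ] [0.61718388 0.00975144 0.2805134 ] [ 0.54942659 -0.00536875  0.27522741] ((0.5540290474891663, -0.00551161915063858), (0.01986980251967907, 0.12673832476139069), 84.57482147216797)
506 [0.09105369 0.52442484] [0.02677846 0.10439175]
493 [0.09207291 0.58468983] [0.02559728 0.10424854]
{'intrinsics': array([[333.68159839,   0.        , 325.06530826],
       [  0.        , 333.68159839, 202.07098608],
       [  0.        ,   0.        ,   1.        ]]), 'tool_from_camera': array([[ 5.97076199e-04, -9.63115450e-01, -2.69087854e-01,
         7.23777909e-02],
       [ 9.99999588e-01,  3.90876949e-04,  8.19867268e-04,
        -8.30527600e-05],
       [-6.84446593e-04, -2.69088232e-01,  9.63115286e-01,
        -9.23745594e-02],
       [ 0.00000000e+00,  0.00000000e+00,  0.00000000e+00,
         1.00000000e+00]])}
```

Request:
{"api": "carry_out", "payload": {
  "plan": [
    [2,-2.5,0,-0.14,9],
    [4.5,-5.5,0,-0.28,9],
    [7,-8.5,0,-0.42,9],
    [9.5,-11.5,0,-0.56,9],
    [12,-14.5,0,-0.7,9],
    [14.5,-17.5,0,-0.84,9],
    [17,-20.5,0,-0.98,9],
    [19.5,-23.5,0,-1.12,9],
    [22,-26.5,-1,-1.26,9],
    [24.2,-29.5,-4,-1.4,9],
    [24.2,-29.5,-8,-1.41,9],
    [24.2,-29.5,-9.1,-1.41,9],
    [24.2,-29.5,-9.1,-1.41,9],
    [24.2,-29.5,-9.1,-1.41,9]
  ]
}}

```text
clock: 1.5
position: [0.3976, 0.3111, 0.2015]
ee_rot: [-2.317, -2.12, 0.001]
force: [-0.0, 0.6, 0.4]
width: 0.979
```

```bash
python3 - <<'E'
from h import *
s=arm.observe();print(s['clock'],s['position'],s['ee_rot'],s['joints'],s['force'])
p,d=arm.get_image('top')
c=arm.get_calibration('top')
cv2.imwrite('pics/t2.png',cv2.resize(p[100:330,100:500,::-1],None,fx=2,fy=2))
E
```

```text
1.5 [0.39757778 0.31108975 0.2014508 ] [-2.31701048e+00 -2.11971832e+00  5.99421864e-04] [-1.08046631  0.35529693  0.40307118  1.99828935 -0.18875768  0.82376972
 -0.65988551] [-0.04711093  0.58618945  0.42231085]
```

View pics/t2.png

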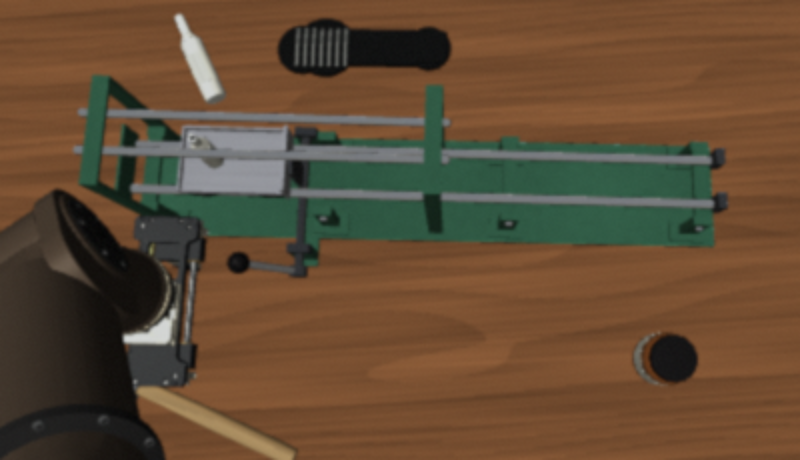

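Request:
{"api": "carry_out", "payload": {
  "plan": [
    [-0.3,-3,0,0,9],
    [-0.5,-6,0,0,9],
    [-0.8,-8.5,0,0,9],
    [-1,-11,0,0,9],
    [-1.2,-13.5,0,0,9],
    [-1.3,-14.6,0,0,9],
    [-1.3,-14.6,0,0,9]
  ]
}}

```text
clock: 2.25
position: [0.3852, 0.1649, 0.2029]
ee_rot: [-2.318, -2.118, -0.004]
force: [0.4, 0.1, -0.5]
width: 0.978
```

Request:
{"api": "carry_out", "payload": {
  "plan": [
    [-4,0.4,0,0,9],
    [-4.8,-3.1,0,0,9],
    [-5.2,-7.6,0,0,5],
    [-5.6,-12,0,0,5],
    [-6,-16.5,0,0,5],
    [-6.4,-21,0,0,5],
    [-3.2,-24.3,0,0,5],
    [1.1,-26.7,0,0,5],
    [5.5,-27.6,0,0,5],
    [10,-28,0,0,5],
    [14.5,-28.4,0,0,5]
  ]
}}

```text
clock: 3.35
position: [0.5334, -0.118, 0.2028]
ee_rot: [-2.316, -2.12, -0.005]
force: [1.1, -0.2, 1.1]
width: 0.539
```

```bash
python3 - <<'E'
from h import *
s=arm.observe();print(s['clock'],s['position'],s['ee_rot'],s['width'],s['force'])
p,d=arm.get_image('top');q,e=arm.get_image('side');np.savez('rel.npz',p=p,d=d,q=q,e=e)
o=np.array([.5545,-.0055]);ex=np.array([.9959,-.0909]);ey=np.array([.0909,.9959])
for n,D in(('top',d),('side',e)):
    W=cloud(n,D);T=np.stack([(W[...,:2]-o)@ex,(W[...,:2]-o)@ey,W[...,2]],-1)
    m=(D>0)&(abs(T[...,0])<.038)&(T[...,2]>.125)&(T[...,2]<.185)&(T[...,1]>-.1)&(T[...,1]<.36)
    print(n,m.sum(),np.percentile(T[m][:,1],[0,2,10,50,90,98,100]).round(3))
cv2.imwrite('pics/rel.png',np.hstack([cv2.resize(p[120:280,120:480,::-1],(400,300)),cv2.resize(q[80:380,180:460,::-1],(400,300))]))
E
```

```text
3.35 [ 0.53339486 -0.1180078   0.2028046 ] [-2.31634547 -2.12018815 -0.00547547] 0.5393469417972735 [ 1.0713823  -0.18489322  1.08554118]
top 966 [-0.01   0.016  0.027  0.069  0.116  0.123  0.125]
side 492 [-0.023  0.005  0.017  0.054  0.098  0.109  0.111]
```

View pics/rel.png

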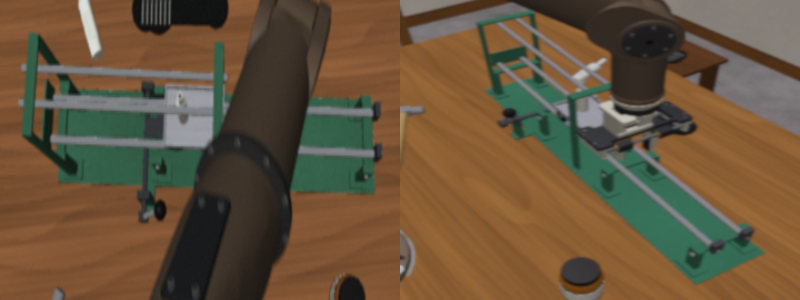

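Left half: the gate is down and the carriage is nearly at the hoop with the bottle upright. Right half: the hand is in front of it, clear of the hoop. One more frame will give the speed.

```bash
python3 - <<'E'
from h import *
f=np.load('rel.npz')
p,d=arm.get_image('top');np.savez('rel2.npz',p=p,d=d)
s=arm.observe();print(s['clock'],s['position'],s['width'])
o=np.array([.5545,-.0055]);ex=np.array([.9959,-.0909]);ey=np.array([.0909,.9959])
print('hand',(s['position'][:2]-o)@ex,(s['position'][:2]-o)@ey)
def e(n,D):
    W=cloud(n,D);T=np.stack([(W[...,:2]-o)@ex,(W[...,:2]-o)@ey,W[...,2]],-1)
    m=(D>0)&(abs(T[...,0])<.038)&(T[...,2]>.125)&(T[...,2]<.185)&(T[...,1]>-.1)&(T[...,1]<.36)
    q=T[m]; b=m&(T[...,1]>-1)
    g=(D>0)&(abs(T[...,0])<.03)&(T[...,2]>.19)&(T[...,2]<.245)&(T[...,1]>-.0)&(T[...,1]<.36)
    return np.percentile(q[:,1],[95,98,99,100]).round(4),g.sum(),np.median(T[g],0).round(4) if g.any() else 0
T0=np.load('top0.npz')['d']
for n,D in(('top',T0),('top',f['d']),('top',d),('side',f['e'])):print(n,*e(n,D))
E
```

```text
3.5 [ 0.5338932  -0.11782903  0.20251942] 0.5452307600163647
hand -0.010311603111794538 -0.11374164234795617
top [0.3209 0.3223 0.3232 0.3249] 57 [-0.001   0.2742  0.2256]
top [0.1213 0.1235 0.1241 0.1251] 48 [-0.0027  0.0777  0.2219]
top [0.0978 0.0992 0.1003 0.101 ] 45 [-0.0028  0.0545  0.2205]
side [0.1084 0.1094 0.1096 0.1108] 38 [-0.0039  0.0589  0.1986]
```

Request:
{"api": "carry_out", "payload": {
  "plan": [
    [0.4,0,0,0,5],
    [0.7,-1.25,0,0,5],
    [0.5,-3.45,0,0,5],
    [0.25,-6.05,0,0,5],
    [0,-8.75,0,0,5],
    [-0.25,-11.4,0,0,5],
    [-0.45,-14,0,0,5],
    [-0.7,-16.3,0,0,5],
    [-0.85,-18.3,0,0,5],
    [-1,-19.9,0,0,5],
    [-1.1,-21.1,0,0,5],
    [-1.2,-22,0,0,5],
    [-1.25,-22.6,0,0,5],
    [-1.3,-22.9,0,0,5],
    [-1.3,-23,0,0,5],
    [-1.3,-23,0,0,5],
    [-1.3,-23,0,0,5],
    [-1.3,-23,0,0,5]
  ]
}}

```text
clock: 5.3
position: [0.5211, -0.3473, 0.2025]
ee_rot: [2.315, 2.124, 0.004]
force: [0.0, -0.5, -0.8]
width: 0.549
```

```bash
python3 - <<'E'
from h import *
p,d=arm.get_image('top');q,e=arm.get_image('side')
s=arm.observe();print(s['clock'],s['position'],s['width'],s['force'])
o=np.array([.5545,-.0055]);ex=np.array([.9959,-.0909]);ey=np.array([.0909,.9959])
print('hand',(s['position'][:2]-o)@ex,(s['position'][:2]-o)@ey)
for n,D in(('top',d),('side',e)):
    W=cloud(n,D);T=np.stack([(W[...,:2]-o)@ex,(W[...,:2]-o)@ey,W[...,2]],-1)
    m=(D>0)&(abs(T[...,0])<.038)&(T[...,2]>.125)&(T[...,2]<.175)&(T[...,1]>-.32)&(T[...,1]<-.03)
    print(n,m.sum(),np.percentile(T[m][:,1],[1,50,98,100]).round(3) if m.any() else 0)
cv2.imwrite('pics/hold.png',np.hstack([cv2.resize(p[120:280,200:480,::-1],(400,300)),cv2.resize(q[150:350,300:460,::-1],(400,500))[:300] if 0 else cv2.resize(q[120:360,240:480,::-1],(400,300))]))
E
```

```text
5.4 [ 0.52104461 -0.34750316  0.20247286] 0.544147205338287 [-0.03856355 -0.63671999  0.53828538]
hand -0.0022301362934133012 -0.34364204189369824
top 593 [-0.281 -0.22  -0.193 -0.192]
side 537 [-0.259 -0.228 -0.196 -0.194]
```

View pics/hold.png

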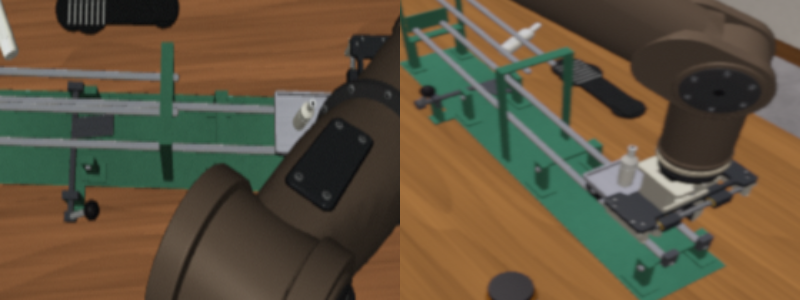

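The carriage is caught near track y = -0.26, with the bottle upright and the gate down. Next I hold it still for at least two seconds.

Request:
{"api": "carry_out", "payload": {
  "plan": [
    [0,0,0,0,5],
    [0,0,0,0,5],
    [0,0,0,0,5],
    [0,0,0,0,5],
    [0,0,0,0,5],
    [0,0,0,0,5],
    [0,0,0,0,5],
    [0,0,0,0,5],
    [0,0,0,0,5],
    [0,0,0,0,5],
    [0,0,0,0,5],
    [0,0,0,0,5],
    [0,0,0,0,5],
    [0,0,0,0,5],
    [0,0,0,0,5],
    [0,0,0,0,5],
    [0,0,0,0,5],
    [0,0,0,0,5],
    [0,0,0,0,5],
    [0,0,0,0,5]
  ]
}}

```text
clock: 7.4
position: [0.521, -0.3475, 0.2025]
ee_rot: [2.315, 2.123, 0.004]
force: [0.4, 0.2, -0.2]
width: 0.542
```

Request:
{"api": "carry_out", "payload": {
  "plan": [
    [0,0,0,0,5],
    [0,0,0,0,5],
    [0,0,0,0,5],
    [0,0,0,0,5],
    [0,0,0,0,5],
    [0,0,0,0,5],
    [0,0,0,0,5],
    [0,0,0,0,5],
    [0,0,0,0,5],
    [0,0,0,0,5]
  ]
}}

```text
clock: 8.4
position: [0.521, -0.3475, 0.2025]
ee_rot: [2.315, 2.123, 0.004]
force: [-0.1, -0.8, 0.1]
width: 0.544
```

```bash
python3 - <<'E'
from h import *
o=np.array([.5545,-.0055]);ex=np.array([.9959,-.0909]);ey=np.array([.0909,.9959])
for k in range(2):
    p,d=arm.get_image('top')
    s=arm.observe();print(s['clock'],s['position'],s['force'],np.abs(s['dq']).max())
    W=cloud('top',d);T=np.stack([(W[...,:2]-o)@ex,(W[...,:2]-o)@ey,W[...,2]],-1)
    for a,b in((.125,.175),(.19,.25)):
        m=(d>0)&(abs(T[...,0])<.038)&(T[...,2]>a)&(T[...,2]<b)&(T[...,1]>-.29)&(T[...,1]<-.03)
        print(m.sum(),np.percentile(T[m][:,1],[50,98,100]).round(4))
q,_=arm.get_image('side');cv2.imwrite('pics/end.png',cv2.resize(q[180:340,320:480,::-1],(600,600),interpolation=2))
E
```

```text
8.45 [ 0.5210461  -0.34749073  0.20249407] [ 0.11093631 -0.43190793  0.40056905] 0.0012419714465928223
595 [-0.2194 -0.1931 -0.1927]
102 [-0.2349 -0.2264 -0.226 ]
8.5 [ 0.52105716 -0.347476    0.20249332] [-0.70620948 -0.80946225  0.11020195] 0.002210318299726307
588 [-0.2192 -0.1931 -0.1927]
102 [-0.2348 -0.2268 -0.2264]
```

View pics/end.png

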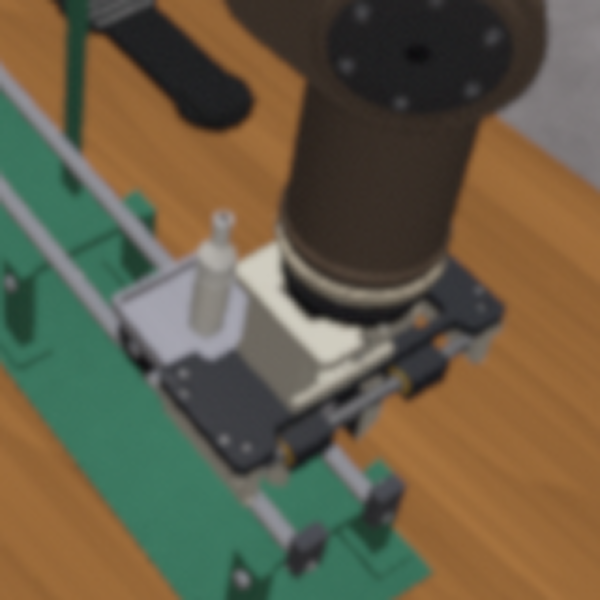

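The bottle stands upright at (212,280) on the tray. The carriage hasn't moved for 3 s and sits short of the stops at (305,548) and (383,497), so the fingers must be holding it.

```bash
python3 -c "
from cell import arm
print(arm.sign_off())"
```

```text
the job is handed in; nothing more can be done
None
```

The lever is flipped, the carriage was caught in front with the bottle still standing, and I handed the job in at 8.55 s on the clock. `sign_off` gives no verdict, so the outcome rests on my own checks.

- **What I did:** One finger pushed the lever over. The hand then went around the guard hoop and ran downhill slightly slower than the carriage so it could catch up. It braked at 0.3–0.4 m/s².
- **Carriage at rest:** Its origin is at about track y = -0.26 m, roughly 40 mm short of the end stops. Its rear edge stayed within 1 mm over the 3 s hold.
- **Bottle and gate:** In the last picture the bottle stands upright on the tray. In the top view taken just after the catch, the lever was over and the stop down.
- **Bystanders:** The arm never worked close to the outsole, hammer or jar, but I did not re-measure where they are.
- **Not confirmed directly:** The roughly 0.1 N holding contact is below the force sensor's noise of about ±0.8 N. I infer it from the carriage standing still on the slope, clear of the stops.

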